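# Weigh a sugar shaker without its cap

## Task

Stand the open steel sugar shaker in the middle of the kitchen scale's round plate and fit its two lids on it as one nested set: the sifter lid, with its cap still over it, seated fully home and level in the shaker's mouth. Then lift the cap alone straight up, leaving the sifter lid seated, so that the scale weighs the shaker without the cap; finish with the cap held still in the gripper about ten centimetres above the shaker, touching neither shaker nor sifter lid. Work gently, keep the shaker upright, never let the cap come off the sifter lid before that lid is home, and leave the other things on the counter where they are.

Things in the scene. Friction and masses are not known exactly. Their poses are not given: they have to be found in the camera images.
- scale: kitchen scale, fixed to the counter: flat grey body 190 (its x) x 130 (its y) mm, 22 mm high, with a dark display towards its -x end and a round steel weighing plate towards its +x end; origin at the centre of its underside, z up
- plate (a point): centre of the top face of the scale's round weighing plate, 100 mm across, 34 mm above the counter; axes as the scale's
- shaker: sugar shaker without its lids: straight round steel beaker, open at the top, outside diameter 63 mm, inside 57 mm, 95 mm high, about 0.2 kg; stands on the counter; origin at the centre of its underside, z up to the mouth
- shaker_rim (a point): centre of the shaker's mouth, level with the top of its rim, 95 mm above its underside
- sifter: round steel sifter lid, 0.09 kg; from below: plug 53.6 mm across, 12 high (foot chamfered to 50), enters the shaker with 1.7 mm play all round; flange 69 across, 12 high, rests on the rim, overhangs the side by 3 mm; perforated collar 48.6 across, 8 high, under the cap. Starts on its plug on the counter. Gripped by the flange it carries the cap along. Origin: centre of plug underside, z up
- sifter_seat (a point): centre of the underside of the sifter lid's flange, 12 mm above its origin; meets the shaker's rim centre when home
- sifter_shoulder (a point): centre of the top of the sifter lid's flange, 24 mm above its origin, where the cap's lower edge rests
- cap: black plastic cap with a flat top and finely ribbed side, the outer lid: upturned cup 58 mm across outside, 52 mm inside, 28 mm high, about 0.03 kg; sits loosely over the collar (1.7 mm play all round, 8 mm overlap, no catch) with its lower edge on the flange; origin at the centre of its lower edge, z up
- mug: white ceramic mug, 80 mm across, 88 mm high, handle to its +y (leave alone); origin at the centre of its underside
- cutter_round: lilac plastic ring cookie cutter, 68 mm across, 22 mm high (leave alone); origin at the centre of its underside
- cutter_star: lilac plastic star cookie cutter, 80 mm across, 22 mm high (leave alone); origin at the centre of its underside
- spatula: spatula lying flat, 260 mm long along its x (leave alone); origin at the centre of its underside
- bowl_large: cream mixing bowl with a pouring lip, 210 mm across, 115 mm high (leave alone); origin at the centre of its underside
- jug: clear plastic measuring jug, 110 mm across, 150 mm high, handle to its +y (leave alone); origin at the centre of its underside

How it is judged:
On the way:
1. the shaker stands on the scale's plate with the sifter lid home in its mouth and the cap still nested on the sifter lid (horizontal distance between shaker and plate below 0.015 m and z of shaker in the frame of plate between -0.004 and 0.004 m and angle between shaker's own z axis and vertical below 0.06 rad and distance between sifter_seat and shaker_rim below 0.004 m and angle between the z axis of sifter and the z axis of shaker, either way round below 0.06 rad and distance between cap and sifter_shoulder below 0.005 m), for 0.2 s.
At the end, for the whole second after the job is handed in: Shaker upright on the plate, centres within 15 mm; sifter lid home in it (within 4 mm, 0.06 rad); cap gripped, still, within 0.35 rad of upright, its lower edge 60 to 160 mm above the flange and within 50 mm of its axis; robot touching neither shaker nor sifter lid (horizontal distance between shaker and plate below 0.015 m and z of shaker in the frame of plate between -0.004 and 0.004 m and angle between shaker's own z axis and vertical below 0.06 rad and distance between sifter_seat and shaker_rim below 0.004 m and angle between the z axis of sifter and the z axis of shaker, either way round below 0.06 rad and contact force between the fingers and cap above 0.5 N and z of cap in the frame of sifter_shoulder between 0.06 and 0.16 m and horizontal distance between cap and sifter_shoulder below 0.05 m and angle between cap's own z axis and vertical below 0.35 rad and linear speed of each of cap, shaker below 0.02 m/s and contact force between each of cap, the arm, the fingers and sifter below 0.05 N and contact force between each of the arm, the fingers and shaker below 0.05 N); the arm keeps its last pose, push and grip.
It fails at once if the cap came off the sifter lid (over 12 mm) while that lid was not home on the shaker (over 6 mm off) (distance between cap and sifter_shoulder above 0.012 m and not (distance between sifter_seat and shaker_rim below 0.006 m)).
It fails at once if the shaker was tipped by more than 0.4 rad (angle between shaker's own z axis and vertical above 0.4 rad).
It fails at once if the lid was rammed or dropped hard onto the shaker (over 40 N) (contact force between sifter and shaker above 40 N).
It fails at once if the scale was struck or overloaded (over 65 N) (contact force between scale and anything else above 65 N).
It fails at once if another thing on the counter was pushed more than 30 mm (distance of any of mug, cutter_round, cutter_star, spatula, bowl_large, jug from where it was at the start of the episode above 0.03 m).
It also fails if it takes over 64 s, if anything falls off the work surface, if the arm or the gripper's body presses on something with over 40 N, if the wrist force passes 120 N, or if a joint passes its speed limit or range.

## Robot

A 7-joint arm with a two-finger parallel gripper is mounted at the origin on the work surface. World frame = base frame: x ahead of the robot, y to its left, z up, the work surface at z = 0. Lengths are in m, angles in rad, forces in N, time in s.
With the tool pointing down it reaches from about 0.4 to 0.85 m from the base axis. Payload 10.4 kg.
Tool frame: the origin (TCP) lies midway between the tips of the shut fingers; the grasp point (between the pads) lies 19 mm behind it (manip.hold_point_z is the z of the grasp point in the tool frame, in m); z points along the fingers, y is the line along which they close (so a half turn about z gives the same grasp; the last joint's range is limited). The gripper opens to 87 mm and grips with 3 to 60 N. Pads are 19 mm wide; open, the fingers measure 117 mm over their backs; the gripper's body (75 mm by 190 mm) begins 51 mm behind the grasp point.
Start: joints at [1.293, 0.332, -0.065, 1.46, 0.022, 1.35, -0.088], TCP at [0.158, -0.605, 0.223] pointing down, gripper open.
Joint ranges: [-2.6, 2.6], [-0.5, 2.12], [-1.47, 1.34], [0.16, 2.42], [-1.27, 4.41], [0.06, 2.06], [-2.6, 2.6]. Speed limits (rad/s): [2.22, 2.22, 2.79, 2.79, 3.14, 3.14, 3.14].

## Interface

Orientations are given as a unit quaternion [w, x, y, z].
In Python, from workcell import manip gives the robot as it stands. Calls block until the motion is done:
- manip.movep(position, orientation): joint-space move of the TCP to a pose.
- manip.move_straight(position, max_speed=0.15, rot=None): straight line of the TCP; rot=None keeps the orientation; max_speed is the mean speed in m/s.
- manip.set_joints(angles): joint-space move.
- manip.gripper_to(opening, squeeze=None): finger opening in m; squeeze is the grip in N (None keeps the last); returns when the fingers have stopped.
- manip.dwell(seconds).
- manip.solve_ik(position, orientation): joint angles nearest the present ones, or None.
- manip.get_state(): the state.
- manip.capture(name): name is "side" or "top"; returns a dict with "image" (400x640x3 uint8, red, green, blue), "z_map" (400x640 float32, m along the optical axis (not along the pixel's ray), 0 where there is no reading), "fx", "fy", "cx", "cy" (pixels), "position" and "rotation" of the camera in the world. Camera axes: x right, y down, z forward; pixel columns grow to the right and rows downward; lengths in m; the calibration is good to about 2 mm. A picture is of the moment at which its call begins.
A pose or a line that the arm cannot do raises manip.PlanningError and nothing moves.
- manip.job_done(): hands the job in; it is judged then, once.
Trained networks look in the newest picture that a camera, given by its name, has taken for a name from the list of things; names that differ only in an ending like _2 or _b are one class to them, and where a whole thing is asked for, a point or a joint stands for the part that bears it (a point fixed in the world has none). Each returns a list of dicts, best first, with "conf" (0 to 1); they miss things now and then, are a little off and sometimes report something else, mostly with a low value. They report only what shows in the picture. A call takes as long as a camera call.
- manip.search_frame(camera, target): "extent" ([left, top, right, bottom] in pixels, round what is visible of it).
- manip.place_of(camera, target): "pixel" ([column, row] in pixels: a listed point, or the origin of a listed thing).
The state is a dict: "clock": time; "q": joint angles; "joint_velocities": joint speeds; "joint_torque": joint torques, N m; "tcp_pos": TCP position; "tool_rot": TCP orientation; "ft_force": force on the tool from outside, world axes, zero at the start; "ft_torque": the same for the moment, N m; "grip_width": finger opening in m; "grip_force": force on a finger pad.
Only numpy, scipy, OpenCV 4.12 (cv2) and the standard library are available. Lean on these libraries where they do the work, as an engineer would, in place of code of your own. Each camera call takes 0.05 s, during which the arm holds its last target. There are 200 camera calls.

## Working session

There is one attempt and no reset: what is moved stays moved. The work goes in short steps, each a Python script; the robot and the scene stay as the last script left them, time stands still between calls to the robot, and variables do not carry over. Pictures are saved under pics/ and viewed, at most 10 in all, crops included, and the job is handed in when it is done.

```bash
mkdir -p pics
cat > h.py <<'E'
from workcell import manip
import numpy as np, cv2
from scipy.spatial.transform import Rotation as R
def cap(n,f=None):
    c=manip.capture(n)
    if f: cv2.imwrite('pics/'+f,c['image'][:,:,::-1])
    return c
def rot(c):
    r=np.array(c['rotation'],float)
    return r if r.shape==(3,3) else R.from_quat(r[[1,2,3,0]]).as_matrix()
def ray(c,px,z):   # point on pixel ray at world height z
    d=rot(c)@np.array([(px[0]-c['cx'])/c['fx'],(px[1]-c['cy'])/c['fy'],1.]);p=np.array(c['position'])
    return p+d*(z-p[2])/d[2]
def cloud(c):
    z=c['z_map'];v,u=np.indices(z.shape)
    P=np.stack([(u-c['cx'])/c['fx']*z,(v-c['cy'])/c['fy']*z,z],-1)@rot(c).T+np.array(c['position'])
    P[z==0]=np.nan
    return P
def circ(P):  # algebraic circle fit
    A=np.c_[2*P[:,:2],np.ones(len(P))];s=np.linalg.lstsq(A,(P[:,:2]**2).sum(1),rcond=None)[0]
    return s[0],s[1],np.sqrt(s[2]+s[0]**2+s[1]**2)
E
python3 - <<'E'
from h import *
H=dict(plate=.034,shaker_rim=.095,shaker=0,sifter=0,sifter_shoulder=.024,cap=.024,scale=0,mug=0,cutter_round=0,cutter_star=0,spatula=0,bowl_large=0,jug=0)
for n in('side','top'):
    c=cap(n,n+'0.png');print(n,np.round(c['position'],3),np.round(rot(c),2).tolist(),c['fx'])
    for k,z in H.items():
        for d in manip.place_of(n,k)[:2]: print(k,round(d['conf'],2),np.round(d['pixel']),np.round(ray(c,d['pixel'],z),3))
s=manip.get_state();print(s['clock'],s['tool_rot'],s['grip_width'],manip.hold_point_z)
E
```

```text
side [ 0.471 -1.061  0.712] [[0.99, -0.06, 0.09], [-0.11, -0.5, 0.86], [-0.01, -0.86, -0.5]] 429.9865092905612
plate 0.83 [315. 221.] [ 0.57  -0.026  0.034]
plate 0.38 [314. 274.] [ 0.544 -0.261  0.034]
shaker_rim 0.58 [274. 168.] [0.463 0.209 0.095]
shaker 0.72 [279. 188.] [0.476 0.251 0.   ]
sifter 0.46 [317. 278.] [ 0.553 -0.236  0.   ]
sifter_shoulder 0.73 [320. 274.] [ 0.561 -0.249  0.024]
sifter_shoulder 0.66 [277. 166.] [0.474 0.37  0.024]
cap 0.78 [317. 274.] [ 0.553 -0.249  0.024]
scale 0.67 [300. 227.] [ 0.53  -0.003  0.   ]
mug 0.85 [368. 202.] [0.758 0.114 0.   ]
cutter_round 0.6 [247. 217.] [0.371 0.073 0.   ]
cutter_star 0.68 [276. 191.] [0.465 0.227 0.   ]
cutter_star 0.63 [246. 245.] [ 0.373 -0.071  0.   ]
spatula 0.63 [391. 256.] [ 0.758 -0.173  0.   ]
bowl_large 0.97 [344. 379.] [ 0.574 -0.531  0.   ]
jug 0.64 [285. 152.] [0.51  0.554 0.   ]
top [ 0.407 -0.007  1.39 ] [[-0.01, -0.99, 0.13], [-1.0, 0.01, 0.0], [-0.0, -0.13, -0.99]] 417.36244609272154
plate 0.94 [322. 210.] [ 0.57  -0.006  0.034]
shaker_rim 0.87 [245. 242.] [0.465 0.232 0.095]
shaker 0.84 [246. 242.] [0.469 0.247 0.   ]
sifter 0.45 [393. 210.] [ 0.569 -0.244  0.   ]
sifter_shoulder 0.46 [392. 213.] [ 0.557 -0.239  0.024]
cap 0.55 [396. 212.] [ 0.563 -0.252  0.024]
scale 0.9 [321. 220.] [ 0.538 -0.005  0.   ]
scale 0.16 [336. 267.] [ 0.383 -0.054  0.   ]
cutter_round 0.74 [393. 210.] [ 0.57  -0.246  0.   ]
cutter_star 0.59 [337. 266.] [ 0.386 -0.056  0.   ]
spatula 0.73 [374. 159.] [ 0.746 -0.185  0.   ]
bowl_large 0.64 [480. 206.] [ 0.582 -0.539  0.   ]
jug 0.68 [164. 227.] [0.52 0.52 0.  ]
1.4 [5.59943770e-05 9.91891505e-01 1.27087522e-01 2.15861966e-05] 0.08667003460917837 -0.0187
```

View pics/side0.png

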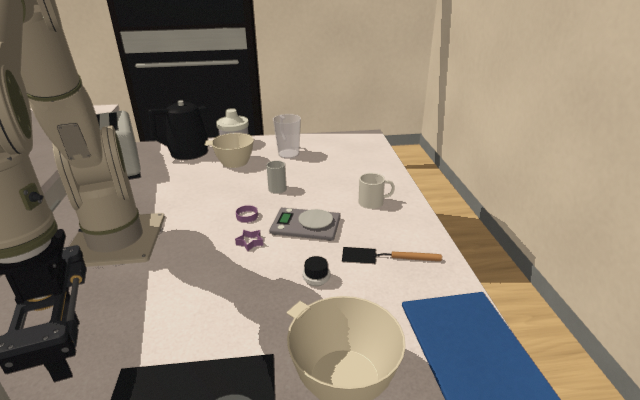

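View pics/top0.png

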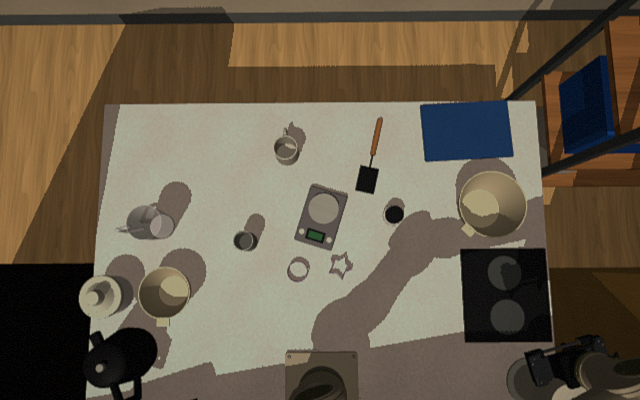

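The top view shows the shaker at about (245,240), the plate at (323,208) and the cap on the sifter at (394,213). All three have clear space around them. Next I refine these with circle fits on the depth data and check reach.

```bash
cat > fit.py <<'E'
from h import *
def fit(n,g,zlo,zhi,rad):
    P=cloud(cap(n)).reshape(-1,3)
    m=(P[:,2]>zlo)&(P[:,2]<zhi)&(np.hypot(P[:,0]-g[0],P[:,1]-g[1])<rad);Q=P[m]
    if len(Q)<8: return len(Q)
    c,r=cv2.minEnclosingCircle(np.float32(Q[:,:2]*1000))
    return len(Q),np.round(c,1),round(r,1),'mean',np.round(Q.mean(0),4)
E
python3 - <<'E'
from fit import *
for n in('top','side'):
    print(n,'shaker',fit(n,(.467,.23),.085,.11,.06))
    print(n,'cap',fit(n,(.562,-.246),.04,.07,.06))
    print(n,'plate',fit(n,(.57,-.006),.028,.045,.07))
for p in((.467,.232,.15),(.57,-.006,.18),(.562,-.246,.12)):
    for y in(0,np.pi/2,-np.pi/2,.8,-.8):
        q=(R.from_euler('z',y)*R.from_euler('x',np.pi)).as_quat()[[3,0,1,2]]
        s=manip.solve_ik(list(p),list(q));print(p,round(y,2),None if s is None else np.round(s,2))
E
```

```text
top shaker (82, array([467.9, 238.9]), 31.5, 'mean', array([0.4675, 0.2391, 0.0937]))
top cap (262, array([ 550.8, -240.5]), 29.1, 'mean', array([ 0.55  , -0.2403,  0.0524]))
top plate (726, array([566.1,  -7.7]), 67.5, 'mean', array([ 0.5727, -0.0108,  0.0342]))
side shaker (114, array([467.4, 239.2]), 33.5, 'mean', array([0.4675, 0.2376, 0.0909]))
side cap (367, array([ 550.3, -240.7]), 30.3, 'mean', array([ 0.5503, -0.246 ,  0.0505]))
side plate (527, array([574.1,  -9.5]), 52.5, 'mean', array([ 0.5736, -0.0136,  0.034 ]))
(0.467, 0.232, 0.15) 0 [ 0.43  0.37 -1.14  1.78  0.35  1.22 -2.39]
(0.467, 0.232, 0.15) 1.57 [ 0.36  0.32 -1.05  1.79  0.3   1.21 -0.78]
(0.467, 0.232, 0.15) -1.57 [ 0.48  0.42 -1.23  1.78  0.41  1.24  2.28]
(0.467, 0.232, 0.15) 0.8 [ 0.05  0.22 -0.66  1.8   0.15  1.17 -1.43]
(0.467, 0.232, 0.15) -0.8 [-1.6   0.34  1.25  1.87 -0.35  1.18 -2.6 ]
(0.57, -0.006, 0.18) 0 [ 0.62  0.35 -0.84  1.63  0.27  1.28 -1.84]
(0.57, -0.006, 0.18) 1.57 [ 0.64  0.36 -0.87  1.63  0.28  1.28 -0.28]
(0.57, -0.006, 0.18) -1.57 None
(0.57, -0.006, 0.18) 0.8 [ 0.63  0.36 -0.85  1.63  0.28  1.28 -1.04]
(0.57, -0.006, 0.18) -0.8 [-0.85  0.34  0.95  1.71 -0.29  1.25 -2.2 ]
(0.562, -0.246, 0.12) 0 [ 0.66  0.41 -0.41  1.6   0.17  1.16 -1.36]
(0.562, -0.246, 0.12) 1.57 [ 0.82  0.45 -0.62  1.59  0.28  1.19  0.14]
(0.562, -0.246, 0.12) -1.57 [-0.48  0.66  1.16  1.66 -0.63  1.25 -2.33]
(0.562, -0.246, 0.12) 0.8 [ 0.74  0.43 -0.51  1.6   0.22  1.17 -0.59]
(0.562, -0.246, 0.12) -0.8 [ 0.58  0.4  -0.31  1.6   0.13  1.16 -2.13]
```

```bash
cat >> h.py <<'E'
def down(yaw): return list((R.from_euler('z',yaw)*R.from_euler('x',np.pi)).as_quat()[[3,0,1,2]])
def st(t=''):
    s=manip.get_state();print(t,round(s['clock'],2),np.round(s['tcp_pos'],4),'w',round(s['grip_width'],4),'gf',np.round(s['grip_force'],1),'F',np.round(s['ft_force'],1),'q7',round(s['q'][6],2));return s
def turn(d):
    q=list(manip.get_state()['q']);q[6]+=d;manip.set_joints(q)
def centre_grip(w,f):   # close lightly, open, turn 90 deg, close firmly
    manip.gripper_to(w-.01,5);st('grip A');manip.gripper_to(.087);turn(np.pi/2)
    manip.gripper_to(w-.01,f);st('grip B')
E
python3 - <<'E'
from h import *
st()
x,y=.4677,.239
manip.movep([x,y,.15],down(np.pi/2));st('above')
manip.move_straight([x,y,.036],.15);st('down')
centre_grip(.063,20)
manip.move_straight([x,y,.12],.15);st('lifted')
cap('side','s1.png')
E
```

```text
1.7 [ 0.1575 -0.6048  0.2225] w 0.0869 gf 0.0 F [-0.2 -0.1  1.2] q7 -0.09
above 4.86 [0.4682 0.2383 0.1499] w 0.0871 gf 0.0 F [-0.2  0.5  0.6] q7 -0.79
down 5.77 [0.4682 0.2394 0.0368] w 0.0873 gf 0.0 F [-0.2  0.2  1.5] q7 -0.91
grip A 6.31 [0.4679 0.239  0.0363] w 0.0637 gf 5.0 F [-0.8 -0.8  3.8] q7 -0.91
grip B 8.99 [0.4677 0.2391 0.036 ] w 0.062 gf 20.0 F [-0.2  0.7  0.5] q7 0.66
lifted 9.7 [0.4673 0.2385 0.1192] w 0.062 gf 20.0 F [ 0.7 -0.7 -2.2] q7 0.75
```

View pics/s1.png

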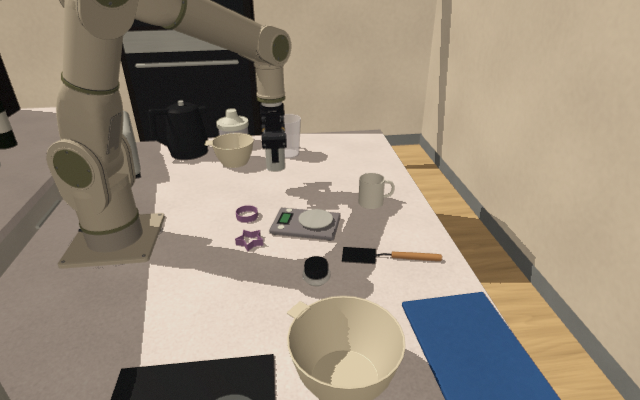

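The shaker is held at about (275,158) and its way to the plate is clear. I set it down on the plate.

Run:
```python
from h import *
x,y=.573,-.0105
r=list(manip.get_state()['tool_rot'])
manip.movep([x,y,.13],r);st('above')
manip.move_straight([x,y,.074],.1)
f0=st('near')['ft_force'][2]
for z in(.0725,.0715,.0707,.07,.0693,.0685):
    manip.move_straight([x,y,z],.02);s=st()
    if s['ft_force'][2]-f0>3: break
manip.gripper_to(.087);st('open')
manip.move_straight([x,y,.2],.2)
from fit import fit
for n in('top','side'):print(fit(n,(x,y),.12,.135,.06))
cap('side','s2.png');st()
```

```text
above 10.8 [ 0.5725 -0.0082  0.1299] w 0.0619 gf 20.0 F [ 0.7  0.8 -2.6] q7 1.23
near 11.51 [ 0.5733 -0.0102  0.0743] w 0.0615 gf 20.0 F [ 0.2  0.2 -2. ] q7 1.19
 11.76 [ 0.5732 -0.0105  0.0729] w 0.0616 gf 20.0 F [-0.3  0.8 -1.1] q7 1.19
 12.01 [ 0.573  -0.0106  0.0715] w 0.0621 gf 20.0 F [-0.  1. -2.] q7 1.19
 12.26 [ 0.573  -0.0105  0.0706] w 0.0619 gf 20.0 F [-0.5  0.4 -1.9] q7 1.19
 12.51 [ 0.5731 -0.0105  0.0701] w 0.0622 gf 20.0 F [-0.8  0.6 -1.2] q7 1.18
 12.76 [ 0.5731 -0.0105  0.07  ] w 0.0617 gf 20.0 F [-3.1 -0.7  6.2] q7 1.18
open 13.5 [ 0.573  -0.0105  0.0693] w 0.0866 gf 0.0 F [ 0.3  0.  -1.2] q7 1.18
0
(142, array([574.2, -12.2]), 34.8, 'mean', array([ 0.5722, -0.0117,  0.1254]))
 14.45 [ 0.5723 -0.0106  0.1986] w 0.0871 gf 0.0 F [-0.2 -0.4  0.1] q7 1.27
```

View pics/s2.png

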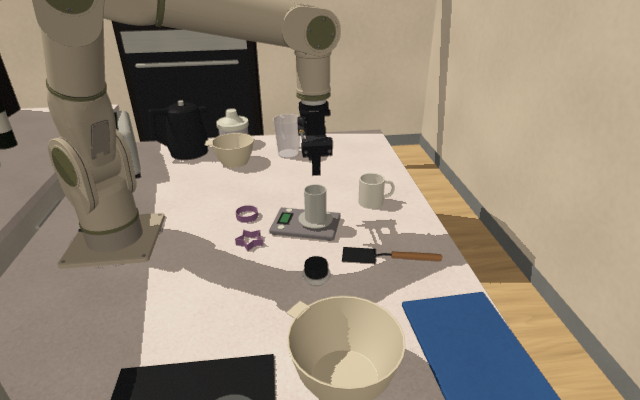

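The shaker stands upright in the middle of the plate, at about (315,205). Next is the sifter lid with its cap.

Run:
```python
from h import *
x,y=.5505,-.2405
manip.movep([x,y,.10],down(np.pi/2));st('above')
manip.move_straight([x,y,.02],.15)
manip.move_straight([x,y,.005],.05);st('down')
centre_grip(.069,20)
manip.move_straight([x,y,.03],.05);manip.move_straight([x,y,.22],.15);st('lifted')
cap('side','s3.png')
```

```text
above 15.5 [ 0.5511 -0.2391  0.1002] w 0.087 gf 0.0 F [ 1.2  0.1 -0.4] q7 0.15
down 16.63 [ 0.5503 -0.2404  0.0048] w 0.0871 gf 0.0 F [-0.4 -0.4  0.4] q7 0.09
grip A 17.12 [ 0.5506 -0.2406  0.0052] w 0.0679 gf 5.0 F [0.  0.4 0.7] q7 0.09
grip B 19.69 [ 0.5505 -0.2405  0.005 ] w 0.0674 gf 20.0 F [-0.2  0.6  0. ] q7 1.66
lifted 21.76 [ 0.5501 -0.2404  0.219 ] w 0.0673 gf 20.0 F [ 0.2  0.6 -1.1] q7 1.76
```

```bash
python3 -c "
import cv2;i=cv2.imread('pics/s3.png')[80:300,180:460];cv2.imwrite('pics/s3c.png',cv2.resize(i,None,fx=2.7,fy=2.7,interpolation=3))"
```

```text
(no output)
```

View pics/s3c.png

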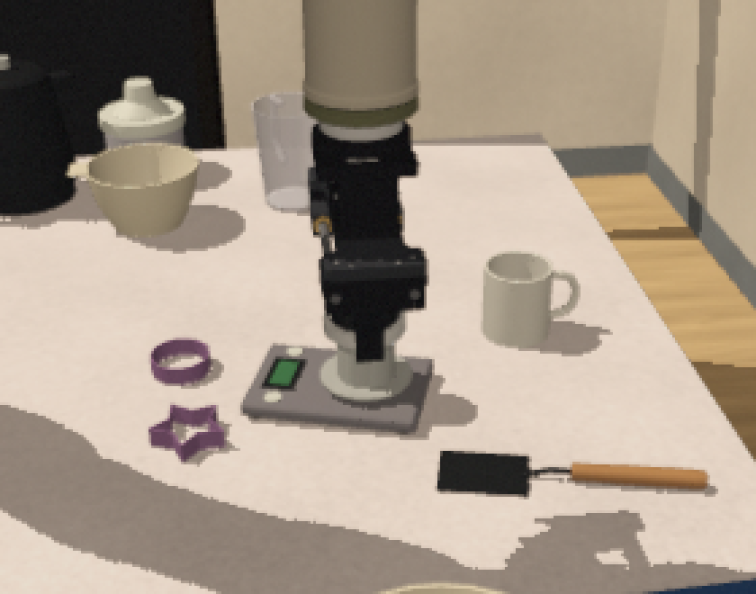

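The sifter and cap hang level in the fingers, at about (365,325) in the crop. I take them over the shaker and insert slowly, checking force at each step.

```bash
python3 - <<'E'
from h import *
x,y=.573,-.0105
r=list(manip.get_state()['tool_rot'])
manip.move_straight([x,y,.22],.2)
manip.move_straight([x,y,.150],.1);manip.move_straight([x,y,.139],.04);manip.dwell(.3)
f0=st('near')['ft_force'].copy() if True else 0
for z in np.r_[np.arange(.136,.1235,-.0015),np.arange(.1235,.1195,-.0007)]:
    manip.move_straight([x,y,float(z)],.02);s=st()
    if s['ft_force'][2]-f0[2]>4: print('contact');break
cap('side','s4.png')
E
python3 -c "
import cv2;i=cv2.imread('pics/s4.png')[130:250,240:400];cv2.imwrite('pics/s4c.png',cv2.resize(i,None,fx=4,fy=4,interpolation=3))"
```

```text
near 24.69 [ 0.5731 -0.0105  0.1391] w 0.0674 gf 20.0 F [-0.3  0.2 -1.2] q7 1.32
 24.99 [ 0.5729 -0.0105  0.1358] w 0.0671 gf 20.0 F [ 1.2  0.2 -0.8] q7 1.32
 25.24 [ 0.5729 -0.0105  0.1344] w 0.0674 gf 20.0 F [ 0.2  0.  -0.9] q7 1.32
 25.49 [ 0.5729 -0.0105  0.1329] w 0.0676 gf 20.0 F [ 0.3 -0.  -1.5] q7 1.31
 25.74 [ 0.5729 -0.0105  0.1314] w 0.0672 gf 20.0 F [-0.1 -0.1 -2.3] q7 1.31
 25.99 [ 0.5729 -0.0105  0.1299] w 0.0673 gf 20.0 F [ 0.7  0.4 -1.5] q7 1.31
 26.24 [ 0.5729 -0.0105  0.1284] w 0.0676 gf 20.0 F [-0.3 -0.4 -1.3] q7 1.31
 26.49 [ 0.5729 -0.0105  0.1269] w 0.0671 gf 20.0 F [ 0.2  0.  -0.6] q7 1.31
 26.74 [ 0.5729 -0.0105  0.1254] w 0.0675 gf 20.0 F [-0.2  0.  -0.3] q7 1.31
 26.99 [ 0.5729 -0.0105  0.1239] w 0.0674 gf 20.0 F [-0.  -0.2 -1.5] q7 1.31
 27.24 [ 0.573  -0.0105  0.1235] w 0.0675 gf 20.0 F [-0.2  0.1 -0.6] q7 1.31
 27.49 [ 0.573  -0.0105  0.1228] w 0.0676 gf 20.0 F [ 0.2 -0.1 -1.1] q7 1.31
 27.74 [ 0.573  -0.0105  0.1221] w 0.0674 gf 20.0 F [-0.  -0.4 -2.1] q7 1.31
 27.99 [ 0.5732 -0.0105  0.1219] w 0.0672 gf 20.0 F [-2.8  0.1  5. ] q7 1.31
contact
```

View pics/s4c.png

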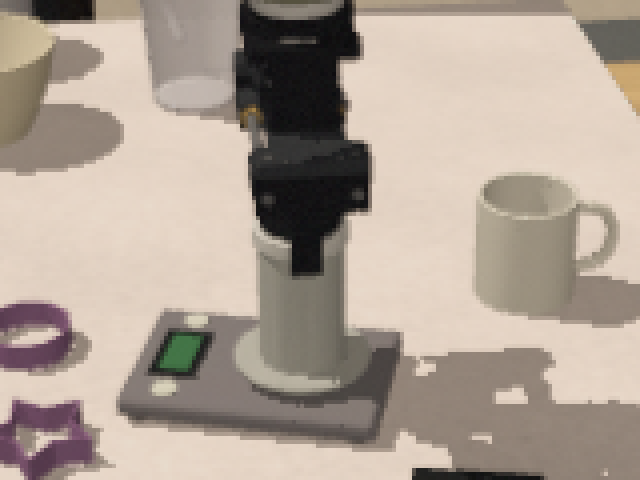

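The flange sits flat on the rim and contact came at the predicted height. I release and check that the set is level.

```bash
python3 - <<'E'
from h import *
from fit import fit
x,y=.573,-.0105
manip.gripper_to(.087);manip.dwell(.3);st('open')
manip.move_straight([x,y,.24],.15)
c=cap('side','s5.png');P=cloud(c).reshape(-1,3);d=np.hypot(P[:,0]-x,P[:,1]-y)
Q=P[(d<.024)&(P[:,2]>.155)&(P[:,2]<.18)]
print(len(Q),Q.mean(0),np.linalg.lstsq(np.c_[Q[:,:2]-[x,y],np.ones(len(Q))],Q[:,2],rcond=None)[0])
print(fit('side',(x,y),.163,.178,.05));st()
E
python3 -c "
import cv2;i=cv2.imread('pics/s5.png')[130:250,240:400];cv2.imwrite('pics/s5c.png',cv2.resize(i,None,fx=4,fy=4,interpolation=3))"
```

```text
open 29.02 [ 0.573  -0.0105  0.1214] w 0.0871 gf 0.0 F [0.1 0.1 0.5] q7 1.31
112 [ 0.57263449 -0.01136293  0.16894448] [0.00456672 0.02928073 0.16897141]
(193, array([572.3, -10.8]), 30.8, 'mean', array([ 0.573 , -0.015 ,  0.1685]))
 30.06 [ 0.5725 -0.0106  0.2388] w 0.0866 gf 0.0 F [-0.2 -0.3  0.1] q7 1.36
```

View pics/s5c.png

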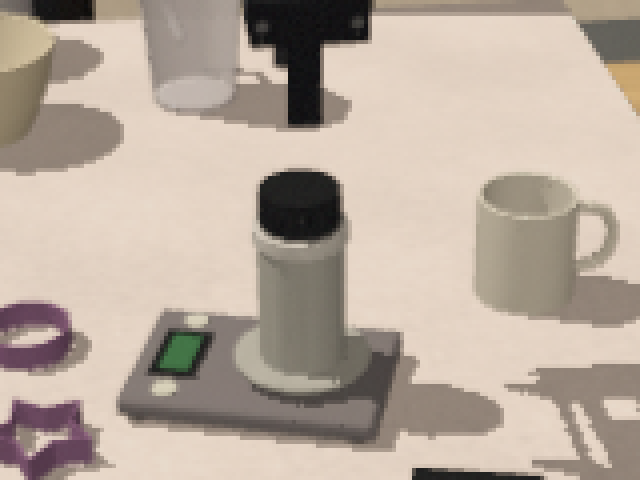

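The shaker, sifter and cap are nested and level, with the cap top at z = 0.169 as expected. Now I take the cap alone.

```bash
python3 - <<'E'
from h import *
x,y=.573,-.0105
manip.move_straight([x,y,.17],.12);manip.move_straight([x,y,.1475],.04);st('down')
manip.gripper_to(.045,8);st('grip')
manip.move_straight([x,y,.17],.03);manip.move_straight([x,y,.2475],.08);manip.dwell(.7);st('up')
c=cap('side','s6.png');P=cloud(c).reshape(-1,3);d=np.hypot(P[:,0]-x,P[:,1]-y)
Q=P[(d<.022)&(P[:,2]>.12)&(P[:,2]<.17)];print(len(Q),Q.mean(0),Q[:,2].std())
E
python3 -c "
import cv2;i=cv2.imread('pics/s6.png')[110:250,240:400];cv2.imwrite('pics/s6c.png',cv2.resize(i,None,fx=4,fy=4,interpolation=3))"
```

```text
down 31.5 [ 0.5731 -0.0105  0.1476] w 0.0871 gf 0.0 F [-0.7  0.3  1. ] q7 1.32
grip 32.11 [ 0.5731 -0.0105  0.1476] w 0.0587 gf 8.0 F [-1.1 -0.2  1.2] q7 1.32
up 34.83 [ 0.573  -0.0105  0.2475] w 0.0584 gf 8.0 F [-0.6 -0.2 -0.9] q7 1.37
102 [ 0.57249568 -0.01281922  0.14876886] 0.0017986764790490744
```

View pics/s6c.png

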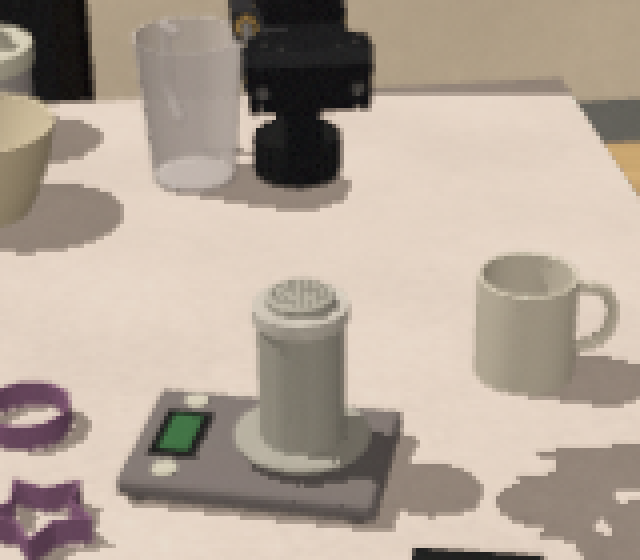

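The cap is held level about 10 cm above, at (297,150) in the crop. The sifter lid is still seated, with its collar top at z = 0.149 as expected. I hand the job in.

```bash
python3 -c "
from workcell import manip
print(manip.job_done())"
```

```text
the job is handed in; nothing more can be done
None
```

The job is handed in, with no verdict returned: the shaker stands centred on the scale plate, the sifter lid is seated level in its mouth, and the cap is held still about 10 cm above it (34.8 s on the robot's clock at the last check).

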